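# Run the ring gauge round the bent rod

### The arm

A 6-joint arm with a two-finger parallel gripper is mounted at the origin on a cart in front of the work surface, level with it; the furniture and walls round the work are solid. World frame = base frame: x ahead of the robot, y to its left, z up, the work surface at z = 0. Lengths are in mm, angles in rad, forces in N, time in s.
With the tool pointing down it reaches from about 275 to 975 mm from the base axis. Payload 8.4 kg.
Tool frame: the origin (TCP) lies midway between the tips of the shut fingers; the grasp point (between the pads) lies 19 mm behind it (robot.pinch_z is the z of the grasp point in the tool frame, in mm); z points along the fingers, y is the direction in which the jaws open and shut (so a half turn about z gives the same grasp; the last joint's range is limited). The gripper opens to 92 mm and grips with 3 to 60 N. Pads are 20 mm wide; open, the fingers measure 128 mm over their backs; the gripper's body (75 mm by 189 mm) begins 69 mm behind the grasp point.
Start: joints at [1.123, 0.353, 1.633, -0, 1.155, -0.002], TCP at [269.486, 563.919, 214.583] pointing down, gripper open.
Joint ranges: [-2.63, 2.63], [-0.92, 2.1], [0.06, 2.66], [-1.3, 4.44], [0, 2.69], [-3.02, 3.02]. Speed limits (rad/s): [2.22, 2.22, 2.79, 3.14, 3.14, 3.14].

### API

Orientations are given as a unit quaternion [x, y, z, w].
In Python, from cell import get_obs, vision, robot gives the robot as it stands. The module is installed in compiled form; this text tells all that it offers.
- The arm moves only by the shell command python3 -m crank 'ROWS' [FORCE]. ROWS is JSON, a list of rows, each a list of 5 numbers: the finger opening in m, from 0 to 0.0919, then the shift along the world's x, y, z in m, then the turn about the world's z in degrees. In form: [[gripper, dx, dy, dz, yaw], ...]. A call has 1 to 12 rows; each row is the pose to reach, as a shift and turn from the pose commanded when the call began; what a row does not reach only later rows make up. A row lasts 1/12 s, in which the tool goes at most 41.7 mm and 7.16 degrees, less where a joint would pass 70% of its speed; a pose out of reach is approached as far as the arm can. A call with a gripper value outside its range is refused whole. The fingers move at their own pace and stop on an object; FORCE is the grip in N (left out, the last holds). Time passes only in rows, so rows that repeat a pose let the fingers close. It gives the time, the measured TCP pose, the force and the opening at its end, in the units of the state.
- get_obs(): the state, without advancing time (a new reading comes with each control period).
- vision.camera(name): name is "side" or "top" or "wrist"; returns (picture, depth): 480x640x3 uint8, red, green, blue; 480x640 float32, mm along the optical axis (not along the pixel's ray), 0 where there is no reading.
- vision.camera_info(name): a dict with "K" (3x3 intrinsics, pixels), "xyz" and "attitude" of the camera in the world; the wrist camera has in their place "T_tool_cam" (4x4, takes a point from camera to tool coordinates, whose origin is the TCP and whose axes are the flange's). Camera axes: x right, y down, z forward; pixel columns grow to the right and rows downward; lengths in mm; the calibration is good to about 2 mm. The wrist camera is an equidistant fisheye: a pixel r from the principal point sees the ray r / f radians off the axis. A picture is of the moment at which its call begins: read the wrist's pose just before it. camera_info takes no time and is no camera call.
- robot.sign_off(): hands the job in, once; it reports no verdict.
The state is a dict: "time": time; "q": joint angles; "qvel": joint speeds; "tau": joint torques, N m; "tool_pos": TCP position; "ee_rot": TCP orientation; "wrist_force": force on the tool from outside, world axes, zero at the start; "moment": the same for the moment, N m; "finger_gap": finger opening in mm.
Only numpy, scipy, OpenCV 4.12 (cv2) and the standard library are available. Lean on these libraries where they do the work, as an engineer would, in place of code of your own. Each camera call takes 0.05 s, during which the arm holds its last target. There are 200 camera calls.

### The job

Check the bent rod clamped between the two feet: take the ring gauge by its flat grip tab, slide it along the rod round both bends, and with the ring push the aluminium sleeve at the far end fully home against the second foot. The bends are never quite true, so feel your way: keep the ring's push on the rod gentle (under about 20 N) and touch nothing but the gauge. Leave the gauge hanging upright on the rod beside the sleeve, and leave the caliper, calculator and bushing where they are.

Things in the scene. Friction and masses are not known exactly. Their poses are not given: they have to be found in the camera images.
- fixture: Bent steel rod, 8 mm thick, level, axis 90 mm above the bench, clamped in two fixed round feet (52 mm across, slim post; clamp block 20 mm along the rod, 24 wide, 22 high). It does not give. Origin: on the bench under the first foot's clamp; +x along the rod's first straight leg, away from that foot; z up. The leg ends at x = 95 mm (the bend point).
- bend (a point): Point on the rod's axis, end of the first leg; axes as fixture. From here, nominally and seen from above, the rod bends 45 deg left (+y) at 25 mm axis radius, runs straight 60 mm, bends 45 deg right at 25 mm radius, runs straight 102 mm to the second clamp's middle. All of this is turned as one rigid piece about the vertical here by an unknown angle, up to 10 deg either way: feel or see it.
- gauge: Loose ring gauge, about 120 g, captive on the first leg. Ring of round 8 mm bar, bore 16 mm, outside 32 mm. Origin: ring centre; x: ring axis, in the direction of travel; z up. Flat grey grip tab 24 mm along x, 8 mm thick along y, 24 to 60 mm above the origin; ballast cylinder 18 mm across to 39 mm below keeps it upright. Hanging free, its origin is 4 mm below the rod axis.
- sleeve (a joint): How far (m) the aluminium sleeve on the last leg is pushed towards the second foot: 0 to 0.003 at the start, 0.012 home against the clamp block. About 3.5 N of friction; stays where left. 20 mm long, its 26 mm flange faces the ring. With the sleeve home, a ring touching it has its centre 157 mm from the bend point, seen from above.
- caliper: Bystander: steel caliper, 225 x 71 x 16 mm, lying to the left of the fixture.
- calculator: Bystander: pocket calculator, 120 x 70 x 14 mm, lying to the right of the fixture.
- bushing: Bystander: bronze bushing, 36 mm across, 30 mm high, standing behind the fixture's first leg.

How it is judged (in metres and radians):
On the way, in this order (a step that is already met when the one before it is completed fails the run):
1. the ring has gone round the first bend, onto the slanting leg (x of gauge in the frame of fixture above 0.12 m and horizontal distance between gauge and bend above 0.03 m), for 0.1 s.
2. the ring has gone round the second bend and reached the far leg (horizontal distance between gauge and bend above 0.115 m), for 0.1 s.
3. the sleeve is pushed fully home with the ring against it (value of joint sleeve above 0.0105 m and horizontal distance between gauge and bend above 0.148 m), for 0.1 s.
At the end, for the whole second after the job is handed in: The sleeve is home (at least 10.5 of its 12 mm), the gauge hangs at rest on the far leg within 15 mm of the sleeve (its centre at least 142 mm from the bend point), its tab upright to within 20 degrees, released (value of joint sleeve above 0.0105 m and horizontal distance between gauge and bend above 0.142 m and angle between gauge's own z axis and vertical below 0.35 rad and linear speed of gauge below 0.03 m/s); the robot touches nothing.
It fails at once if the gauge is forced: more than 20 N between the gauge and the rod, its feet or the sleeve, once it has left the place where it hung (contact force between gauge and fixture above 20 N and distance of gauge from where it was at the start of the episode above 0.01 m).
It fails at once if the hand presses on the rod, the feet or the sleeve (more than 3 N) (contact force between any of the fingers, the arm and fixture above 3 N).
It fails at once if a bystander is moved by more than 15 mm (distance of any of caliper, calculator, bushing from where it was at the start of the episode above 0.015 m).
It also fails if it takes over 62 s, if anything falls off the work surface, if the arm or the gripper's body presses on something with over 40 N, if the wrist force passes 120 N, or if a joint passes its speed limit or range.

## Working session

There is one attempt and no reset: what is moved stays moved. The work goes in short steps, Python scripts to look and compute and a shell command to move; the robot and the scene stay as the last step left them, time stands still between calls to the robot, and variables do not carry over. Pictures are saved under pics/ and viewed, about 8 in all and at most 12, crops included, and the job is handed in when it is done.

```bash
mkdir -p pics
cat > h.py <<'E'
import numpy as np, cv2
from cell import get_obs, vision, robot
from scipy.spatial.transform import Rotation as R
def info(n):
    i=vision.camera_info(n); return i
def save(n,f):
    p,d=vision.camera(n); cv2.imwrite(f'pics/{f}.png',p[:,:,::-1]); np.save(f'pics/{f}.npy',d); return p,d
E
python3 - <<'E'
from h import *
for n in ("side","top","wrist"):
    print(n,info(n))
t,_=save("top","top0"); s,_=save("side","side0")
o=get_obs(); print(o)
E
```

```text
side {'K': array([[598.18766879,   0.        , 310.99517437],
       [  0.        , 598.18766879, 235.31333962],
       [  0.        ,   0.        ,   1.        ]]), 'xyz': array([ 248.64013134, 1082.56384392,  508.71484179]), 'attitude': array([-0.10943494,  0.81182523, -0.56641888,  0.09018563])}
top {'K': array([[510.98799413,   0.        , 326.46386255],
       [  0.        , 510.98799413, 235.90987523],
       [  0.        ,   0.        ,   1.        ]]), 'xyz': array([ 338.21081095,    6.51588536, 1374.59721654]), 'attitude': array([ 0.71142714, -0.69672997,  0.07124215, -0.0579942 ])}
wrist {'K': array([[371.64829954,   0.        , 321.68814813],
       [  0.        , 371.64829954, 236.37049756],
       [  0.        ,   0.        ,   1.        ]]), 'T_tool_cam': array([[-5.55259155e-05, -9.68643094e-01, -2.48456339e-01,
         6.91019720e+01],
       [ 9.99998702e-01,  3.46312366e-04, -1.57363232e-03,
        -1.11335751e+00],
       [ 1.61033158e-03, -2.48456104e-01,  9.68641818e-01,
        -1.70695501e+02],
       [ 0.00000000e+00,  0.00000000e+00,  0.00000000e+00,
         1.00000000e+00]])}
{'time': 0.1, 'q': array([ 1.12259440e+00,  3.53598309e-01,  1.63401105e+00,  1.54317852e-05,
        1.15524629e+00, -2.38790679e-03]), 'qvel': array([-0.00034265, -0.00194939, -0.00296431, -0.00039765,  0.00147742,
        0.00071738]), 'tau': array([-3.63912413e-04, -5.94898653e+01, -3.34934413e+01,  6.98195281e-02,
        1.82337197e-02, -1.18568391e-05]), 'tool_pos': array([269.29471712, 563.52447582, 213.94750185]), 'ee_rot': array([ 2.21068640e-01,  9.75258047e-01, -6.13961660e-04, -1.47951500e-04]), 'wrist_force': array([-0.10248614,  0.02540336,  0.4313532 ]), 'moment': array([-0.01512322, -0.02111296, -0.03421251]), 'finger_gap': 92.08177695088169}
```

View pics/top0.png

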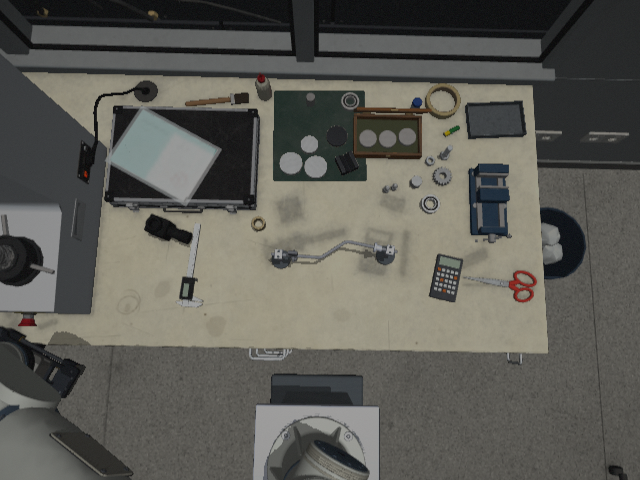

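View pics/side0.png

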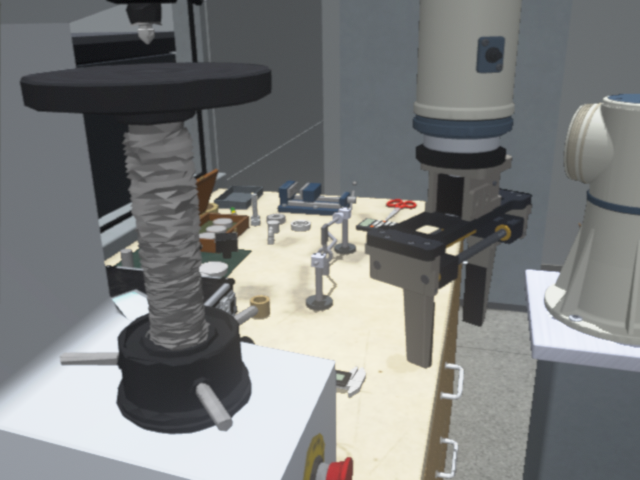

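The top view shows the fixture from the first foot at (280,257) to the second at (385,255), with travel towards world −y. The caliper is at (190,265), the calculator at (446,278) and the bushing at (258,224). Next I'll enlarge the rod and get world coordinates.

```bash
cat >> h.py <<'E'
def cast(n,uv,z):
    i=info(n); r=R.from_quat(i['attitude']).as_matrix(); d=r@np.linalg.inv(i['K'])@[*uv,1.]
    c=i['xyz']; return c+d*(z-c[2])/d[2]
def wray(uv,z,o):   # wrist pixel onto plane z
    i=info('wrist');K=i['K'];x,y=uv[0]-K[0,2],uv[1]-K[1,2];r=np.hypot(x,y);t=r/K[0,0]
    d=np.array([x/r*np.sin(t),y/r*np.sin(t),np.cos(t)]) if r>0 else np.array([0,0,1.])
    T=i['T_tool_cam'];Rt=R.from_quat(o['ee_rot']).as_matrix()
    c=Rt@T[:3,3]+o['tool_pos'];d=Rt@T[:3,:3]@d
    return c+d*(z-c[2])/d[2]
E
python3 - <<'E'
from h import *
im=cv2.imread('pics/top0.png')[225:285,260:410]
cv2.imwrite('pics/topc.png',cv2.resize(im,None,fx=5,fy=5,interpolation=cv2.INTER_CUBIC))
for uv,z in (((280,257),90),((320,259),90),((345,242),90),((385,253),90),((258,224),15),((190,265),8),((446,278),7)): print(uv,cast('top',uv,z))
E
```

```text
(280, 257) [519.25734728 101.27660624  90.        ]
(320, 259) [ 5.16361640e+02 -1.21602712e-01  9.00000000e+01]
(345, 242) [561.52348394 -63.00684505  90.        ]
(385, 253) [ 535.38854385 -165.3306226    90.        ]
(258, 224) [618.74738125 169.52990893  15.        ]
(190, 265) [503.93799489 347.0469654    8.        ]
(446, 278) [ 483.66572779 -341.0550405     7.        ]
```

View pics/topc.png

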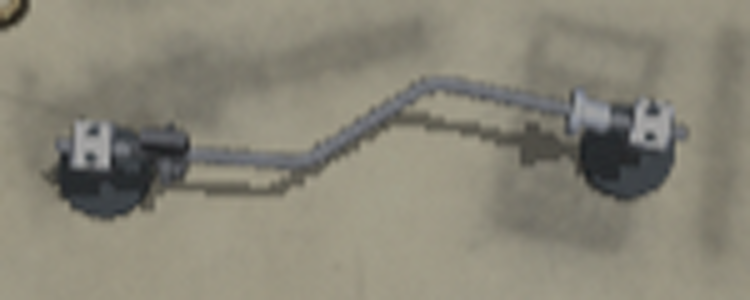

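The tab is at crop (163,140), the clamps at (91,146) and (652,122), and the sleeve at (592,110). I'll move the hand over the rod so the wrist camera can measure it precisely.

```bash
python3 -m crank '[[0.09,0.27,-0.594,0.03,-64],[0.09,0.27,-0.594,0.03,-64],[0.09,0.27,-0.594,0.03,-64],[0.09,0.27,-0.594,0.03,-64],[0.09,0.27,-0.594,0.03,-64],[0.09,0.27,-0.594,0.03,-64],[0.09,0.27,-0.594,0.03,-64],[0.09,0.27,-0.594,0.03,-64],[0.09,0.27,-0.594,0.03,-64],[0.09,0.27,-0.594,0.03,-64],[0.09,0.27,-0.594,0.03,-64],[0.09,0.27,-0.594,0.03,-64]]'
python3 -c "
from h import *
print(get_obs())"
```

```text
time: 1.1
tool_pos: [476.4, 107.2, 237.6]
ee_rot: [0.704, 0.71, -0.0, -0.0]
wrist_force: [1.0, 1.5, 0.8]
finger_gap: 90.0
{'time': 1.1, 'q': array([2.18152081e-01, 1.14148696e-01, 1.89175729e+00, 3.90931107e-05,
       1.13571884e+00, 2.10192398e-01]), 'qvel': array([-1.01588751e+00,  1.19916418e-01, -1.95124817e-01,  9.93160850e-04,
        6.78670571e-02, -1.00848745e+00]), 'tau': array([ 7.37322360e+00, -4.42639875e+01, -3.07656991e+01, -3.84834025e-02,
        1.86208477e-01,  1.68508105e+00]), 'tool_pos': array([476.38016581, 107.15337003, 237.60335711]), 'ee_rot': array([ 7.04292865e-01,  7.09909544e-01, -3.94977809e-06, -2.36091305e-05]), 'wrist_force': array([0.9804635 , 1.4593829 , 0.82909534]), 'moment': array([0.03021415, 0.03786893, 0.00556523]), 'finger_gap': 89.95394054247711}
```

```bash
python3 -m crank '[[0.09,0.062,-0.13,0,0],[0.09,0.062,-0.13,0,0],[0.09,0.062,-0.13,0,0],[0.09,0.062,-0.13,0,0],[0.09,0.062,-0.13,0,0],[0.09,0.062,-0.13,0,0]]'
python3 - <<'E'
from h import *
o=get_obs(); p,d=save('wrist','w0'); print(o['time'],o['tool_pos'],o['ee_rot'])
np.save('pics/w0o.npy',np.r_[o['tool_pos'],o['ee_rot']])
E
```

```text
time: 1.6
tool_pos: [537.9, -21.5, 237.0]
ee_rot: [0.705, 0.709, -0.0, -0.001]
wrist_force: [0.1, 0.5, -0.3]
finger_gap: 89.9
1.6 [537.92362739 -21.47105111 237.01958458] [ 7.05128992e-01  7.09078798e-01 -2.83532645e-04 -5.31716265e-04]
```

View pics/w0.png

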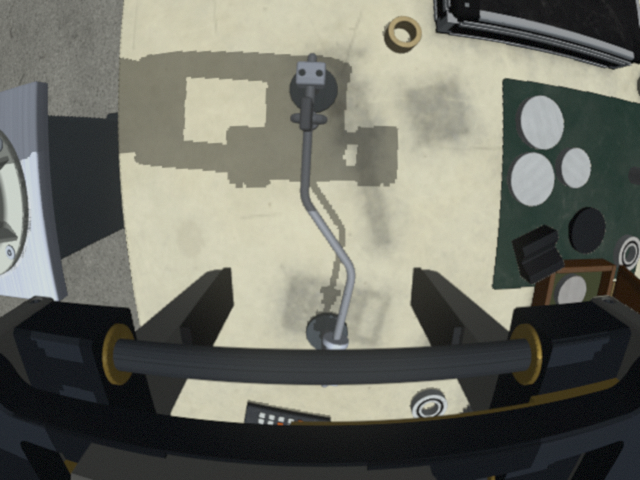

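The wrist view shows the first clamp at (311,71), tab and ring at (309,90–120), the first bend near (305,195), the second near (350,268), and the sleeve at (336,345). I'll use depth to extract the rod points.

```bash
cat >> h.py <<'E'
def cloud(d,o):
    i=info('wrist');K=i['K'];v,u=np.mgrid[:480,:640].astype(float)
    x,y=u-K[0,2],v-K[1,2];r=np.hypot(x,y)+1e-9;t=r/K[0,0];s=np.tan(t)/r
    P=np.stack([x*s*d,y*s*d,d],-1);T=i['T_tool_cam'];Rt=R.from_quat(o[3:]).as_matrix()
    P=(P@T[:3,:3].T+T[:3,3])@Rt.T+o[:3]; P[d<=0]=np.nan; return P
E
python3 - <<'E'
from h import *
P=cloud(np.load('pics/w0.npy'),np.load('pics/w0o.npy'))
print('bench',np.nanmedian(P[150:190,250:290],axis=(0,1)))
for v in range(50,350,6):
    row=P[v,280:372]; m=(row[:,2]>70)&(row[:,2]<165); c=np.where(m)[0]
    if len(c): q=row[m]; print(v,280+c.min(),280+c.max(),len(c),'mean',q.mean(0).round(1),'zmax',q[:,2].max().round(1))
E
```

```text
bench [479.87488909  17.97874522   0.62962613]
56 308 316 9 mean [528.7 121.3  94.2] zmax 95.6
62 298 323 26 mean [527.7 114.5 100.9] zmax 103.3
68 296 325 30 mean [527.7 109.3 101.4] zmax 103.1
74 296 324 29 mean [527.4 103.9 102.3] zmax 104.8
80 296 324 29 mean [527.4  99.  101.4] zmax 103.2
86 297 324 28 mean [527.5  95.3  92.5] zmax 96.2
92 305 314 10 mean [526.8  89.9  93.9] zmax 95.2
98 301 314 14 mean [526.9  79.8 134.6] zmax 147.3
104 301 313 13 mean [526.8  74.4 143.9] zmax 147.3
110 300 313 14 mean [526.4  70.3 141.7] zmax 147.5
116 290 325 36 mean [526.1  68.  114.2] zmax 147.8
122 293 325 33 mean [527.3  63.2 113.9] zmax 147.1
128 300 314 15 mean [526.5  57.9 128.2] zmax 147.4
134 303 311 9 mean [524.8  54.2  93.6] zmax 95.1
140 303 311 9 mean [524.9  49.1  93.7] zmax 95.4
146 303 310 8 mean [524.5  44.   94.5] zmax 95.8
152 303 310 8 mean [524.5  38.9  94.2] zmax 95.1
158 301 310 10 mean [523.6  33.9  93.6] zmax 95.2
164 301 310 10 mean [523.6  28.8  93.8] zmax 94.9
170 301 309 9 mean [523.2  23.7  93.7] zmax 95.5
176 301 309 9 mean [523.2  18.6  93.7] zmax 94.8
182 300 
[... 700 characters left out ...]
3 9 mean [561.4 -61.1  94.1] zmax 95.3
272 347 354 7 mean [563.9 -66.9  93.8] zmax 95.0
278 346 354 9 mean [563.4 -72.7  93.8] zmax 95.7
284 345 353 9 mean [562.6 -78.5  94.1] zmax 96.5
290 344 352 9 mean [561.9 -84.5  93.8] zmax 95.8
296 342 350 9 mean [560.3 -90.5  93.8] zmax 95.4
302 341 349 9 mean [559.5 -96.5  94.1] zmax 95.7
308 340 347 8 mean [ 558.3 -102.7   94. ] zmax 95.2
314 338 345 8 mean [ 556.6 -109.1   93.6] zmax 95.3
320 336 344 9 mean [ 555.3 -115.3   93.9] zmax 95.4
326 335 343 9 mean [ 554.5 -121.6   94.4] zmax 95.0
332 327 341 15 mean [ 550.  -131.4   88.5] zmax 96.3
338 323 347 25 mean [ 551.1 -136.1   92.3] zmax 95.2
344 324 348 25 mean [ 551.8 -137.9  100.6] zmax 103.2
```

```bash
cat > fit.py <<'E'
from h import *
from scipy.optimize import least_squares
P=cloud(np.load('pics/w0.npy'),np.load('pics/w0o.npy'))
pts=[]
for v in list(range(133,328)):
    row=P[v,280:372]; m=(row[:,2]>88)&(row[:,2]<98)
    if m.sum()>5: pts.append(np.nanmean(row[m],0)[:2])
pts=np.array(pts)
def path(p,s):  # p: Bx,By,h1,delta ; s arclength from bend -> xy, heading
    s=np.atleast_1d(s).astype(float); a=np.radians(45);r=25
    x=np.zeros((len(s),2));h=np.zeros(len(s))
    ds=.25; g=np.arange(0,200,ds)
    k=np.where(g<r*a,1/r,np.where((g>=r*a+60)&(g<2*r*a+60),-1/r,0))
    hh=np.r_[0,np.cumsum(k)*ds]; hh=np.clip(hh,0,a)+p[2]+p[3]; g=np.r_[g,200]
    c=np.c_[np.cumsum(np.cos(hh)),np.cumsum(np.sin(hh))]*ds; c-=c[0]
    X=np.c_[np.interp(s,g,c[:,0]),np.interp(s,g,c[:,1])]; H=np.interp(s,g,hh)
    n=s<0; X[n]=s[n,None]*[np.cos(p[2]),np.sin(p[2])]; H[n]=p[2]
    return X+p[:2],H
S=np.arange(-80,190,.5)
def res(p):
    X,_=path(p,S); return np.sqrt(((pts[:,None]-X[None])**2).sum(-1)).min(1)
f=least_squares(res,[522.5,8,np.radians(-93),np.radians(-7.7)],x_scale=[1,1,.01,.01],diff_step=1e-4); p=f.x
if __name__=='__main__':
    print('B',p[:2],'h1',np.degrees(p[2]),'delta',np.degrees(p[3]),'rms',np.sqrt((f.fun**2).mean()),f.fun.max())
    t=P[90:135,290:325].reshape(-1,3); t=t[t[:,2]>143]; 
    print('tab top',t.min(0),t.max(0),t.mean(0)); u=[np.cos(p[2]),np.sin(p[2])]; al=t[:,:2]@u
    i=t[:,:2]@[-u[1],u[0]]; print('tab heading span',al.min(),al.max(),'centre',(al.min()+al.max())/2*np.array(u)+(i.min()+i.max())/2*np.array([-u[1],u[0]]))
    o=get_obs(); print('tool',o['tool_pos'])
    for s in [-60,-40,-20,-10,0,5,10,15,20,30,40,50,60,70,80,85,90,95,100,110,120,130,140,150,160]:
        X,H=path(p,s); print(s,X[0].round(1),'turn from h1',np.degrees(H[0]-p[2]).round(1),'dB',np.linalg.norm(X[0]-p[:2]).round(1))
E
python3 fit.py
```

```text
B [522.56541155  11.5072353 ] h1 -93.24907284205182 delta -8.05628491535523 rms 0.3184291175113434 0.7212841352402861
tab top [521.88083838  55.80207917 143.67724991] [530.32619435  80.1409949  148.46350263] [525.80319598  68.18807419 146.22259175]
tab heading span -109.78735160226053 -85.57336748707067 centre [525.77467578  67.9905107 ]
tool [537.56068799 -20.5249552  237.08437321]
-60 [526.   71.4] turn from h1 0.0 dB 60.0
-40 [524.8  51.4] turn from h1 0.0 dB 40.0
-20 [523.7  31.5] turn from h1 0.0 dB 20.0
-10 [523.1  21.5] turn from h1 0.0 dB 10.0
0 [522.6  11.5] turn from h1 -8.1 dB 0.0
5 [522.1   6.5] turn from h1 3.4 dB 5.0
10 [522.6   1.6] turn from h1 14.9 dB 9.9
15 [524.2  -3.2] turn from h1 26.3 dB 14.8
20 [526.6  -7.5] turn from h1 36.9 dB 19.5
30 [532.1 -15.9] turn from h1 36.9 dB 29.0
40 [537.7 -24.2] turn from h1 36.9 dB 38.8
50 [543.2 -32.5] turn from h1 36.9 dB 48.6
60 [548.8 -40.8] turn from h1 36.9 dB 58.5
70 [554.3 -49.1] turn from h1 36.9 dB 68.5
80 [559.9 -57.5] turn from h1 36.6 dB 78.4
85 [562.2 -61.9] turn from h1 25.2 dB 83.4
90 [563.5 -66.7] turn from h1 13.7 dB 88.3
95 [563.9 -71.7] turn from h1 2.3 dB 92.9
100 [563.3 -76.6] turn from h1 -8.1 dB 97.1
110 [561.3 -86.4] turn from h1 -8.1 dB 105.3
120 [559.4 -96.2] turn from h1 -8.1 dB 113.9
130 [ 557.4 -106.1] turn from h1 -8.1 dB 122.6
140 [ 555.5 -115.9] turn from h1 -8.1 dB 131.5
150 [ 553.5 -125.7] turn from h1 -8.1 dB 140.6
160 [ 551.5 -135.5] turn from h1 -8.1 dB 149.8
```

```bash
cat > st.py <<'E'
from h import *
o=get_obs();q=R.from_quat(o['ee_rot']).as_matrix()
print('t',round(o['time'],2),'pos',o['tool_pos'].round(2),'xax',np.degrees(np.arctan2(q[1,0],q[0,0])).round(2),'F',o['wrist_force'].round(2),'M',o['moment'].round(3),'gap',round(o['finger_gap'],2))
E
python3 -m crank '[[0.06,-0.012,0.0885,-0.07,-3.5],[0.06,-0.012,0.0885,-0.07,-3.5],[0.06,-0.012,0.0885,-0.07,-3.5],[0.06,-0.012,0.0885,-0.07,-3.5],[0.06,-0.012,0.0885,-0.07,-3.5],[0.06,-0.012,0.0885,-0.07,-3.5]]' >/dev/null; python3 st.py
```

```text
t 2.15 pos [526.08  68.51 168.12] xax 87.08 F [-0.27  0.31  0.1 ] M [-0.069  0.01   0.055] gap 60.01
```

```bash
python3 -m crank '[[0.05,0,0,-0.03,0],[0.04,0,0,-0.054,0],[0.04,0,0,-0.054,0],[0.04,0,0,-0.054,0]]' >/dev/null; python3 st.py
python3 - <<'E'
from h import *
o=get_obs(); p,d=save('wrist','w1')
P=cloud(d,np.r_[o['tool_pos'],o['ee_rot']])
t=P[150:470,200:440].reshape(-1,3); t=t[(t[:,2]>140)&(t[:,2]<150)]; print(len(t),t.min(0),t.max(0),t.mean(0),o['tool_pos'])
E
```

```text
t 2.48 pos [525.95  67.19 113.9 ] xax 86.92 F [-0.13  0.25 -0.62] M [-0.015  0.107 -0.008] gap 39.88
1991 [491.57702398  54.64613915 140.00605613] [561.36109458  80.80515813 149.98934033] [525.96021178  71.24735232 145.66360212] [525.94720114  67.19258921 113.89842193]
```

View pics/w1.png

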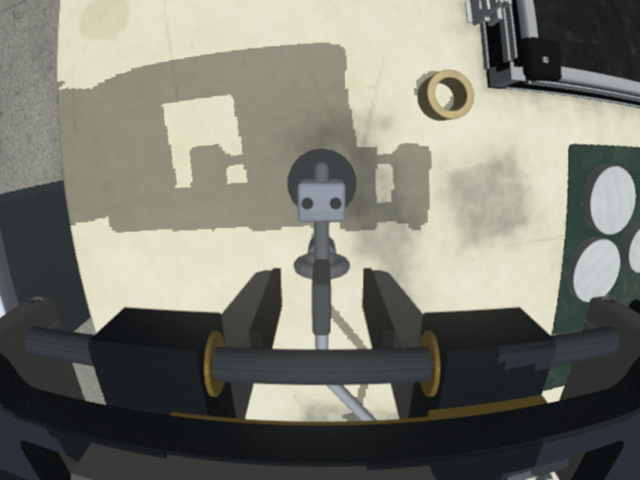

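The tab (322,295) sits centred between the fingers at (265,·) and (378,·). I'll close on it, then lift 4 mm to centre the ring on the rod.

```bash
python3 -m crank '[[0,0,0,0,0],[0,0,0,0,0],[0,0,0,0,0],[0,0,0,0,0],[0,0,0,0,0],[0,0,0,0,0]]' 18 >/dev/null; python3 st.py; python3 -m crank '[[0,0,0,0.002,0],[0,0,0,0.004,0],[0,0,0,0.004,0]]' >/dev/null; python3 st.py
```

```text
t 3.03 pos [526.28  67.76 113.9 ] xax 86.96 F [-0.54  0.2   2.83] M [-0.09   0.244 -0.013] gap 7.73
t 3.28 pos [526.32  67.75 117.84] xax 86.96 F [-0.43  0.22 -0.32] M [-0.04   0.029  0.042] gap 8.07
```

```bash
cat > plan.py <<'E'
from fit import *
import sys
def W(s):
    X,_=path(p,s); _,H=path(p,s+np.arange(-5,5.1,.5)); return X[0],np.degrees(H.mean()-p[2])
if __name__=='__main__':
    calls=[[-56,-51,-46,-41,-36,-31,-26,-21,-16,-11,-7],[-7,-3,0,3,6,9,12,15,18,21],[21,25,30,35,40,45,50,55,60,65,70,73],[73,76,79,82,85,88,91,94,97,100,104],[104,109,114,119,124,129,134,138]]
    for c in calls:
        X0,Y0=W(c[0]); print('from s',c[0],X0.round(1))
        for s in c[1:]:
            X,Y=W(s); print(s,((X-X0)/1000).round(4),round(Y-Y0,1), X.round(1))
E
python3 plan.py
```

```text
from s -56 [525.8  67.4]
-51 [-0.0003 -0.005 ] 0.0 [525.5  62.4]
-46 [-0.0005 -0.01  ] 0.0 [525.2  57.4]
-41 [-0.0008 -0.015 ] 0.0 [524.9  52.4]
-36 [-0.0011 -0.02  ] 0.0 [524.7  47.4]
-31 [-0.0014 -0.025 ] 0.0 [524.4  42.4]
-26 [-0.0016 -0.03  ] 0.0 [524.1  37.4]
-21 [-0.0019 -0.0349] 0.0 [523.9  32.4]
-16 [-0.0022 -0.0399] 0.0 [523.6  27.4]
-11 [-0.0025 -0.0449] 0.0 [523.3  22.4]
-7 [-0.0027 -0.0489] 0.0 [523.1  18.4]
from s -7 [523.1  18.4]
-3 [-0.0002 -0.004 ] -1.4 [522.9  14.4]
0 [-0.0004 -0.007 ] -1.3 [522.7  11.4]
3 [-0.0008 -0.01  ] 0.8 [522.3   8.5]
6 [-0.0008 -0.013 ] 5.6 [522.3   5.5]
9 [-0.0005 -0.0159] 12.4 [522.6   2.5]
12 [ 0.0002 -0.0189] 19.3 [ 5.233e+02 -4.000e-01]
15 [ 0.0012 -0.0217] 26.1 [524.3  -3.3]
18 [ 0.0026 -0.0244] 31.6 [525.6  -5.9]
21 [ 0.0042 -0.0269] 35.2 [527.3  -8.5]
from s 21 [527.3  -8.5]
25 [ 0.0022 -0.0033] 1.6 [529.5 -11.8]
30 [ 0.005  -0.0075] 1.6 [532.3 -15.9]
35 [ 0.0078 -0.0117] 1.6 [535.  -20.1]
40 [ 0.0105 -0.0158] 1.6 [537.8 -24.3]
45 [ 0.0133 -0.02  ] 1.6 [540.6 -28.4]
50 [ 0.0161 -0.0241] 1.6 [543.3 -32.6]
55 [ 0.0189 -0.0283] 1.6 [546.
[... 215 characters left out ...]
[557.8 -54.2]
79 [ 0.0033 -0.005 ] -2.1 [559.4 -56.7]
82 [ 0.0049 -0.0075] -6.0 [561.  -59.3]
85 [ 0.0062 -0.0103] -11.8 [562.3 -62. ]
88 [ 0.0071 -0.0131] -18.6 [563.2 -64.8]
91 [ 0.0077 -0.016 ] -25.5 [563.8 -67.8]
94 [ 0.0079 -0.019 ] -32.4 [564.  -70.8]
97 [ 0.0078 -0.022 ] -38.5 [563.9 -73.8]
100 [ 0.0073 -0.025 ] -42.5 [563.4 -76.7]
104 [ 0.0065 -0.0289] -44.9 [562.6 -80.6]
from s 104 [562.6 -80.6]
109 [-0.001  -0.0049] -0.1 [561.7 -85.5]
114 [-0.002  -0.0098] -0.1 [560.7 -90.4]
119 [-0.0029 -0.0147] -0.1 [559.7 -95.3]
124 [-0.0039 -0.0196] -0.1 [ 558.7 -100.3]
129 [-0.0049 -0.0245] -0.1 [ 557.7 -105.2]
134 [-0.0059 -0.0294] -0.1 [ 556.7 -110.1]
138 [-0.0067 -0.0333] -0.1 [ 556. -114.]
```

```bash
python3 -m crank '[[0,-0.0003,-0.005,0,0],[0,-0.0006,-0.010,0,0],[0,-0.0009,-0.015,0,0],[0,-0.0011,-0.020,0,0],[0,-0.0014,-0.025,0,0],[0,-0.0017,-0.030,0,0],[0,-0.0020,-0.035,0,0],[0,-0.0023,-0.040,0,0],[0,-0.0026,-0.045,0,0],[0,-0.0028,-0.049,0,-1],[0,-0.0028,-0.049,0,-1]]' >/dev/null; python3 st.py
```

```text
t 4.2 pos [523.28  17.95 117.52] xax 85.84 F [ 0.27 -0.2  -1.58] M [-0.08   0.059  0.006] gap 7.42
```

```bash
python3 -m crank '[[0,-0.0002,-0.004,0,-0.4],[0,-0.0005,-0.007,0,-0.3],[0,-0.0008,-0.010,0,2],[0,-0.0008,-0.013,0,6.6],[0,-0.0005,-0.016,0,13],[0,0.0002,-0.019,0,20],[0,0.0012,-0.0217,0,27],[0,0.0026,-0.0244,0,32.6],[0,0.0042,-0.0269,0,36.2],[0,0.0042,-0.0269,0,36.2]]' >/dev/null; python3 st.py
```

```text
t 5.03 pos [527.84  -8.55 117.58] xax 122.32 F [ 0.23  0.7  -0.35] M [-0.077  0.022 -0.039] gap 7.69
```

```bash
python3 -m crank '[[0,0.0018,-0.0035,0,1.4],[0,0.0046,-0.0077,0,1.4],[0,0.0074,-0.0119,0,1.4],[0,0.0101,-0.016,0,1.4],[0,0.0129,-0.0202,0,1.4],[0,0.0157,-0.0243,0,1.4],[0,0.0185,-0.0285,0,1.4],[0,0.0212,-0.0327,0,1.4],[0,0.024,-0.0368,0,1.4],[0,0.0268,-0.041,0,1.4],[0,0.0284,-0.0434,0,1.4],[0,0.0284,-0.0434,0,1.4]]' >/dev/null; python3 st.py
```

```text
t 6.03 pos [556.36 -52.13 117.51] xax 123.53 F [ 0.16 -0.09 -1.16] M [-0.061  0.066 -0.017] gap 7.58
```

```bash
python3 -m crank '[[0,0.0015,-0.0023,0,-0.2],[0,0.0031,-0.0048,0,-2.1],[0,0.0047,-0.0073,0,-6],[0,0.006,-0.0101,0,-11.8],[0,0.0069,-0.0129,0,-18.6],[0,0.0075,-0.0158,0,-25.5],[0,0.0077,-0.0188,0,-32.3],[0,0.0076,-0.0218,0,-38.5],[0,0.0071,-0.0248,0,-42.5],[0,0.0063,-0.0287,0,-44.9],[0,0.0063,-0.0287,0,-44.9]]' >/dev/null; python3 st.py
```

```text
t 6.95 pos [562.12 -80.67 117.56] xax 78.53 F [-0.12 -0.25 -1.33] M [-0.02   0.05  -0.007] gap 7.81
```

```bash
python3 -m crank '[[0,-0.0007,-0.005,0,0],[0,-0.0016,-0.010,0,0],[0,-0.0026,-0.015,0,0],[0,-0.0036,-0.020,0,0],[0,-0.0046,-0.025,0,0],[0,-0.0056,-0.030,0,0],[0,-0.0066,-0.035,0,0],[0,-0.0076,-0.040,0,0],[0,-0.0085,-0.0445,0,0],[0,-0.0085,-0.0445,0,0]]' >/dev/null; python3 st.py
python3 - <<'E'
from plan import *
o=get_obs();X=o['tool_pos'][:2];d=np.linalg.norm(X-p[:2]);print('dB',d)
for s in (150,154,158,162,164,166,167,168,169,170):
    Q=W(s)[0];print(s,Q.round(2),((Q-X)/1000).round(4),np.linalg.norm(Q-p[:2]).round(2))
E
```

```text
t 7.78 pos [ 553.59 -125.65  117.55] xax 78.63 F [ 0.03  0.16 -0.92] M [-0.069  0.125  0.024] gap 7.83
dB 140.53891865752436
150 [ 553.85 -125.67] [ 0.0003 -0.    ] 140.62
154 [ 553.06 -129.6 ] [-0.0005 -0.0039] 144.28
158 [ 552.28 -133.52] [-0.0013 -0.0079] 147.96
162 [ 551.49 -137.44] [-0.0021 -0.0118] 151.66
164 [ 551.1 -139.4] [-0.0025 -0.0138] 153.51
166 [ 550.71 -141.36] [-0.0029 -0.0157] 155.37
167 [ 550.51 -142.34] [-0.0031 -0.0167] 156.3
168 [ 550.32 -143.32] [-0.0033 -0.0177] 157.23
169 [ 550.12 -144.3 ] [-0.0035 -0.0187] 158.16
170 [ 549.92 -145.29] [-0.0037 -0.0196] 159.1
```

```bash
python3 -m crank '[[0,-0.0003,-0.002,0,0],[0,-0.0006,-0.004,0,0],[0,-0.001,-0.006,0,0],[0,-0.0012,-0.0075,0,0],[0,-0.0014,-0.0085,0,0],[0,-0.0016,-0.0095,0,0],[0,-0.0018,-0.0105,0,0],[0,-0.002,-0.0115,0,0],[0,-0.0022,-0.0125,0,0]]' >/dev/null; python3 st.py;  python3 -m crank '[[0,-0.0001,-0.0005,0,0],[0,-0.0002,-0.001,0,0],[0,-0.0003,-0.0015,0,0],[0,-0.0004,-0.002,0,0]]' >/dev/null; python3 st.py
```

```text
t 8.53 pos [ 551.62 -137.12  117.56] xax 78.66 F [ 0.66  3.58 -1.1 ] M [ 0.732 -0.112  0.027] gap 7.58
t 8.87 pos [ 551.2  -139.31  117.57] xax 78.66 F [ 1.14  3.74 -2.43] M [ 0.669 -0.108  0.05 ] gap 7.65
```

```bash
python3 -m crank '[[0,-0.0001,-0.0005,0,0],[0,-0.0002,-0.001,0,0],[0,-0.0003,-0.0015,0,0],[0,-0.0004,-0.002,0,0]]' >/dev/null; python3 st.py;  python3 -m crank '[[0,-0.0001,-0.0003,0,0],[0,-0.0001,-0.0006,0,0]]' >/dev/null; python3 st.py; python3 -m crank '[[0,-0.0001,-0.0003,0,0],[0,-0.0001,-0.0006,0,0]]' >/dev/null; python3 st.py
```

```text
t 9.2 pos [ 550.82 -141.34  117.56] xax 78.66 F [ 1.5   3.05 -0.22] M [ 0.693 -0.171  0.007] gap 7.56
t 9.37 pos [ 550.68 -141.93  117.56] xax 78.66 F [ 1.1   3.23 -0.79] M [ 0.632 -0.135  0.013] gap 7.57
t 9.53 pos [ 550.54 -142.49  117.54] xax 78.66 F [ 0.8   3.94 -0.56] M [ 0.653 -0.133 -0.004] gap 7.94
```

```bash
python3 -m crank '[[0,0,-0.0003,0,0],[0,-0.0001,-0.0006,0,0]]' >/dev/null; python3 st.py; python3 -m crank '[[0,-0.0001,-0.0003,0,0],[0,-0.0001,-0.0006,0,0]]' >/dev/null; python3 st.py
```

```text
t 9.7 pos [ 550.43 -143.11  117.56] xax 78.66 F [ 2.29  3.2  -1.64] M [ 0.687 -0.205 -0.005] gap 7.89
t 9.87 pos [ 550.33 -143.71  117.53] xax 78.66 F [ 0.56  2.31 -1.55] M [ 0.632 -0.137  0.025] gap 8.02
```

```bash
for i in 1; do python3 -m crank '[[0,0,-0.0003,0,0],[0,-0.0001,-0.0006,0,0]]' >/dev/null; python3 st.py; done; python3 -m crank '[[0,-0.0001,-0.0003,0,0],[0,-0.0001,-0.0006,0,0]]' >/dev/null; python3 st.py
```

```text
t 10.03 pos [ 550.3  -143.98  117.58] xax 78.65 F [ 1.53  6.07 -0.58] M [ 1.265 -0.259  0.082] gap 7.94
t 10.2 pos [ 550.2  -144.25  117.58] xax 78.63 F [ 0.71  6.97 -0.88] M [ 1.466 -0.205  0.003] gap 8.29
```

Run:
```python
from h import *
o=get_obs(); p,d=save('side','s2'); 
cv2.imwrite('pics/s2c.png',cv2.resize(cv2.imread('pics/s2.png')[180:330,260:420],None,fx=4,fy=4,interpolation=cv2.INTER_CUBIC))
p,d=save('top','t2')
cv2.imwrite('pics/t2c.png',cv2.resize(cv2.imread('pics/t2.png')[225:285,330:410],None,fx=7,fy=7,interpolation=cv2.INTER_CUBIC))
p,d=save('wrist','w2')
```

```text
(no output)
```

View pics/w2.png

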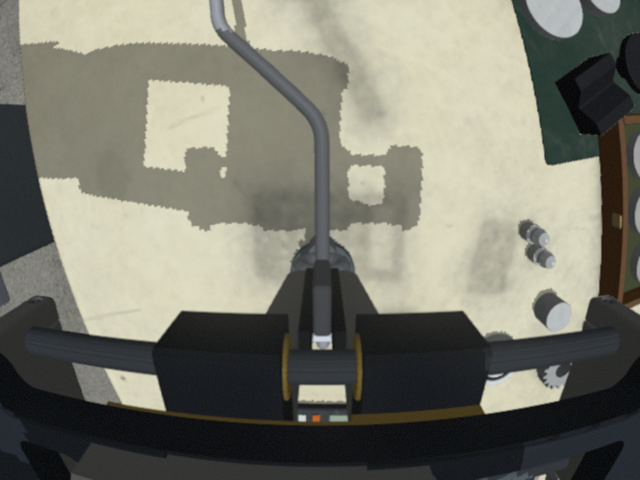

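The wrist view shows the ring by the second foot and the sleeve tight against the clamp block around (322,340). The force stepped from about 3.5 to 7 N with motion stalling at 157–158 mm, so the sleeve is home. I'll back off 2 mm, lower 4 mm, release and retreat.

```bash
python3 -m crank '[[0,0.0003,0.0015,0,0],[0,0.0006,0.003,0,0],[0,0.0006,0.003,-0.002,0],[0,0.0006,0.003,-0.0035,0],[0,0.0006,0.003,-0.0037,0]]' >/dev/null; python3 st.py; python3 -m crank '[[0.012,0,0,0,0],[0.016,0,0,0,0],[0.025,0,0,0,0],[0.04,0,0,0,0],[0.04,0,0,0,0],[0.04,0,0,0,0],[0.04,0,0,0,0]]' >/dev/null; python3 st.py
```

```text
t 10.77 pos [ 550.76 -142.22  113.88] xax 78.66 F [-0.55 -0.63  3.05] M [-0.096  0.319  0.048] gap 7.9
t 11.35 pos [ 550.76 -141.87  113.83] xax 78.66 F [-0.53 -0.36  0.5 ] M [-0.022  0.107 -0.008] gap 39.66
```

Now retreat upwards and back, then look.

```bash
python3 -m crank '[[0.04,0,0,0.02,0],[0.04,0,0,0.05,0],[0.06,0,0,0.08,0],[0.08,0,0,0.11,0],[0.08,0,0.04,0.12,0],[0.08,0,0.06,0.12,0],[0.08,0,0.06,0.12,0],[0.08,0,0.06,0.12,0]]' >/dev/null; python3 st.py
python3 - <<'E'
from h import *
from fit import p
o=get_obs(); im,d=save('wrist','w3'); P=cloud(d,np.r_[o['tool_pos'],o['ee_rot']])
t=P[100:400,200:440].reshape(-1,3); t=t[(t[:,2]>143)&(t[:,2]<150)&(abs(t[:,0]-550)<20)]
print(len(t),t.min(0),t.max(0),t.mean(0)); c=(t.min(0)+t.max(0))/2; print('tab centre',c,'dB',np.linalg.norm(c[:2]-p[:2]))
E
```

```text
t 12.02 pos [550.73 -81.23 234.04] xax 78.77 F [-0.19 -0.82 -0.59] M [-0.022  0.086  0.016] gap 78.15
297 [ 544.64559473 -153.94416695  143.1146468 ] [ 556.04026853 -129.13015078  149.03674056] [ 550.478616   -140.74614563  146.39311522]
tab centre [ 550.34293163 -141.53715886  146.07569368] dB 155.47724591557085
```

View pics/w3.png

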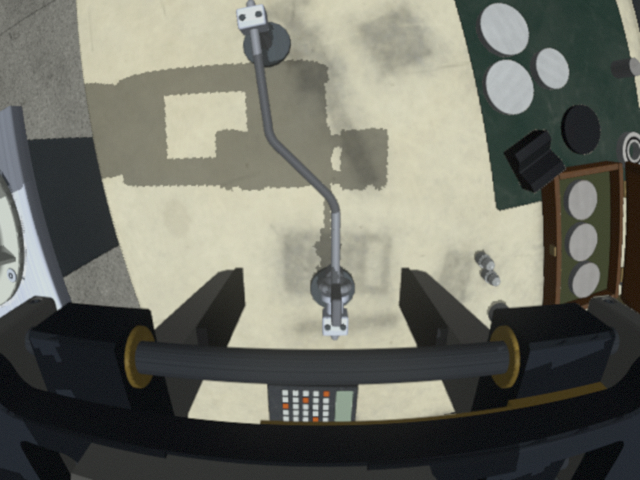

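The wrist view shows the gauge hanging upright on the far leg at (335,295), close to the second clamp at (335,327). I'll do one last check of the sleeve from the top camera, before against after.

```bash
python3 -m crank '[[0.08,-0.04,0.04,0.04,0],[0.08,-0.08,0.08,0.06,0],[0.08,-0.12,0.12,0.06,0],[0.08,-0.16,0.16,0.06,0],[0.08,-0.2,0.2,0.06,0],[0.08,-0.2,0.2,0.06,0],[0.08,-0.2,0.2,0.06,0]]' >/dev/null; python3 st.py
python3 - <<'E'
from h import *
save('top','t3'); f=lambda n:cv2.resize(cv2.imread(f'pics/{n}.png')[230:280,335:405],None,fx=5,fy=5,interpolation=cv2.INTER_CUBIC)
s,_=save('side','s3'); g=cv2.resize(cv2.imread('pics/s3.png')[190:270,290:390],(700,350))
cv2.imwrite('pics/cmp.png',np.vstack([np.hstack([f('top0'),f('t3')]),cv2.resize(g,(700,340))]))
E
```

```text
t 12.65 pos [352.03 115.47 293.42] xax 78.55 F [ 0.97  2.06 -0.06] M [ 0.022  0.128 -0.024] gap 80.0
```

View pics/cmp.png

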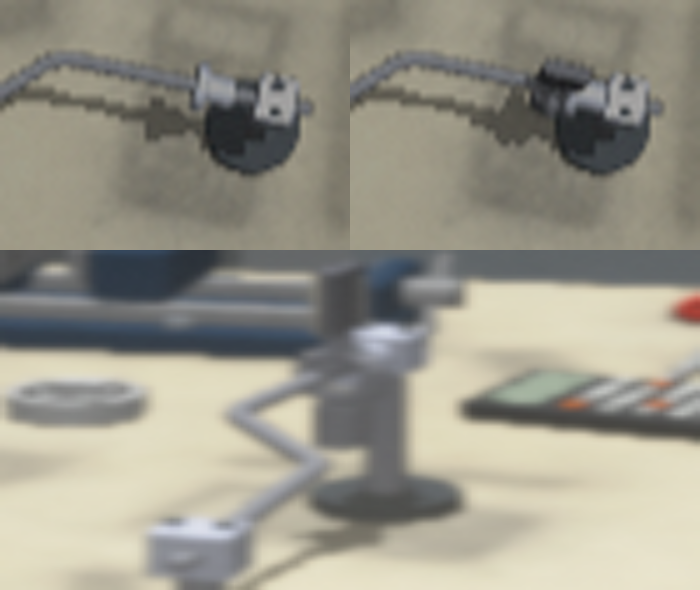

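The sleeve, which showed a dark gap at (243,92) in the before crop, now meets the clamp block with no gap at (605,95). The gauge hangs upright beside it, and the hand is clear.

```bash
python3 -c "
from h import *
robot.sign_off()"
```

```text
the job is handed in; nothing more can be done
```

I slid the gauge along the rod round both bends and pushed the sleeve home with the ring. I then released the gauge and handed the job in at about 12.7 s of the 62 s allowed; no verdict is reported.

- **Rod:** I fitted it from wrist-camera depth with a residual of 0.3 mm rms. The bent part is turned about 8° to the right of nominal.
- **Grip and travel:** I gripped the tab with 18 N and lifted the ring 4 mm so it was centred on the rod. It passed both bends with at most about 1 N sideways at the wrist, read only between moves.
- **Pushing the sleeve:** It slid at about 3.5 N along the push. The force rose to about 7 N as the ring stalled, with the tool 157–158 mm from the bend point (nominal 157), and I took that as home. That is about 1 mm past nominal, within what calibration and a slight gauge tilt would explain.
- **Final check:** The tab centre measured about 155.5 mm from the bend point, against a 142 mm minimum. The gauge looked upright, and the top view showed no gap left between sleeve and clamp block. The hand was well clear.
- **Not measured:** I did not measure the gauge's resting speed, and I did not re-measure the caliper, calculator and bushing. The hand only passed above the bench near them.

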